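# Nudge the fixture plate onto its locating pins

## Robot

A 6-joint arm with a two-finger parallel gripper is mounted at the origin on a cart in front of the work surface, level with it; the furniture and walls round the work are solid. World frame = base frame: x ahead of the robot, y to its left, z up, the work surface at z = 0. Lengths are in mm, angles in degrees, forces in N, time in s.
With the tool pointing down it reaches from about 350 to 850 mm from the base axis. Payload 8.1 kg.
Tool frame: the origin (TCP) lies between the finger pads; the fingertips stand 22 mm ahead of it and the grasp point (between the pads) lies 3 mm ahead of it (r.nose_length is the z of the fingertips in the tool frame, in mm); z points along the fingers, x is the direction in which the jaws open and shut, and the axes are right-handed (so a half turn about z gives the same grasp; the last joint's range is limited). The gripper opens to 85 mm and grips with 20 to 120 N. Pads are 22 mm wide; open, the fingers measure 114 mm over their backs; the gripper's body (76 mm by 85 mm) begins 54 mm behind the grasp point. The pads swing forward as they close: fully open they stand 13 mm farther back than shut.
Start: joints at [-76.857, 7.471, 85.268, -0, 87.261, -4.893], TCP at [185.796, -570.513, 253.292] pointing down, gripper open.
Joint ranges: [-169.43, 169.43], [-51.17, 129.36], [1.28, 143.12], [-76.62, 256.62], [0, 156.53], [-152.29, 152.29]. Speed limits (degrees/s): [136.94, 136.94, 159.86, 180, 180, 180].

## Interface

Orientations are given as [roll, pitch, yaw] about the fixed x, y, z axes, in that order (R = Rz(yaw) Ry(pitch) Rx(roll)).
In Python, from bench import r gives the robot as it stands.
- The arm moves only by the shell command python3 -m jog 'ROWS' [FORCE]. ROWS is JSON, a list of rows, each a list of 5 numbers: the shift along the tool's x, y, z in m, then the turn about the tool's z in degrees, then the opening in per cent of the stroke, from 0 (shut) to 100 (fully open). A call has 1 to 8 rows; each row is the pose to reach, as a shift and turn from the pose measured when the call began, along the tool's axes at that moment; what a row does not reach only later rows make up. A row lasts 1/10 s, in which the tool goes at most 50 mm and 8.59 degrees, less where a joint would pass 70% of its speed; a pose out of reach is approached as far as the arm can. A call with a gripper value outside its range is refused whole. The fingers move at their own pace and stop on an object; FORCE is the grip in N (left out, the last holds). Time passes only in rows, so rows that repeat a pose let the fingers close. It gives the time, the measured TCP pose, the force and the opening at its end, in the units of the state.
- r.sense(): the state, without advancing time (a new reading comes with each control period).
- r.snapshot(name): name is "side" or "top" or "wrist"; returns a dict with "image" (420x560x3 uint8, red, green, blue), "K" (3x3 intrinsics, pixels), "T" (4x4, takes a point from camera to world coordinates); the wrist camera has in their place "tool_from_camera" (4x4, takes a point from camera to tool coordinates, whose origin is the TCP and whose axes are the tool frame's). Camera axes: x right, y down, z forward; pixel columns grow to the right and rows downward; lengths in mm; the calibration is good to about 2 mm. The wrist camera is an equidistant fisheye: a pixel r from the principal point sees the ray r / f radians off the axis. A picture is of the moment at which its call begins: read the wrist's pose just before it. There is no depth.
- r.hand_in(): hands the job in, once; it reports no verdict.
Trained networks look in a picture, given as the dict that the camera call returned (one of the last four; its "shot" number tells which), for a name from the list of things; names that differ only in an ending like _2 or _b are one class to them, and where a whole thing is asked for, a point or a joint stands for the part that bears it (a point fixed in the world has none). Each returns a list of dicts, best first, with "conf" (0 to 1); they miss things now and then, are a little off and sometimes report something else, mostly with a low value. They report only what shows in the picture. A call takes as long as a camera call.
- r.search_frame(picture, label): "bbox" ([left, top, right, bottom] in pixels, round what is visible of it).
- r.pinpoint(picture, label): "uv" ([column, row] in pixels: a listed point, or the origin of a listed thing).
The state is a dict: "time": time; "joint_pos": joint angles; "qd": joint speeds; "joint_efforts": joint torques, N m; "tool_pos": TCP position; "tcp_rot": TCP orientation; "ft_force": force on the tool from outside, world axes, zero at the start; "wrist_torque": the same for the moment, N m; "finger_gap": finger opening in mm.
Only numpy, scipy, OpenCV 4.12 (cv2) and the standard library are available. Lean on these libraries where they do the work, as an engineer would, in place of code of your own. Each camera call takes 0.05 s, during which the arm holds its last target. There are 200 camera calls.

## Task

The aluminium fixture plate lies askew on its base, one end riding up on the two locating pins. With the fingertips against its edges, nudge it sideways until its two holes drop over the pins and it lies flat on the base; do not lift it, and do not take hold of it by the V-block on top or push there. Leave the clamp bolt, the tools and the tube offcuts where they are.

Things in the scene. Friction and masses are not known exactly. Their poses are not given: they have to be found in the camera images.
- fixture: dark steel base fixed to the cart, 190 (its x) x 280 (its y) x 10 mm; origin at the centre of its underside, z up, top at z = 10 mm. A straight steel fence, 250 mm long along y, 15 mm thick and 26 mm high above the base's top, stands along its +x side, inner face at x = +75 mm. Two pins stand on the base side by side at y = +25 mm, x = -20 and +40 mm
- pin_a (a point): tip of the pin farther from the fence, 22 mm above the base's underside. Each pin is 10 mm in diameter and 12 mm high above the base's top, and ends in a hemispherical nose
- pin_b (a point): tip of the pin nearer the fence. A plate that touches the fence along its whole edge has its holes in line with both pins; it then only needs sliding along the fence towards the fixture's +y to drop over them
- plate: loose aluminium plate 130 (its x) x 160 (its y) x 10 mm, about 0.55 kg with the V-block (50 x 50 x 30 mm) fixed on its top at y = -32 mm; origin at the centre of its underside, z up. Seated, it lies flat on the base, its axes parallel to the fixture's, its origin at x = +9, y = 0, z = +10 mm in the fixture's frame. It slides under a push of less than 10 N
- plate_centre (a point): centre of the plate, 5 mm above its underside. At the start the plate's +y end rides on the pin tips and its -y end rests on the base (tilt about 0.09 rad); it is turned by up to 0.12 rad, lies 8 to 22 mm short of its seat towards the fence (+x), and 22 to 34 mm short of it along +y
- hole_a (a point): centre, at the plate's underside, of the round 14 mm hole (x = -29, y = +25 mm on the plate); goes over pin_a
- hole_b (a point): centre, at the plate's underside, of the slot, 20 mm along x by 14 mm (x = +31, y = +25 mm on the plate); goes over pin_b
- bolt: clamp bolt, 30 mm wide and 56 mm tall, standing on its knurled head on the base's +y end, at the corner away from the fence, clear of the plate's path; origin at its underside; to be left alone
- pliers: combination pliers 62 x 177 x 19 mm lying right of the base; to be left alone
- spanner: spanner 51 x 208 x 8 mm lying left of the base; to be left alone
- tube: small square tube offcut 30 x 80 x 30 mm lying far left; to be left alone
- tube_b: larger square tube offcut 40 x 110 x 40 mm lying far right; to be left alone
- nest: steel V-block 50 x 50 x 30 mm, fixed on top of the plate; origin at the centre of its underside, at x = 0, y = -32, z = +10 mm on the plate; not to be gripped or pushed

How it is judged (in metres and radians):
At the end, for the whole second after the job is handed in: Both holes are over their pins (hole to pin within 4 mm, slot to pin within 6 mm), the plate lies flat on the base (underside within 2 mm of the base's top, tilt under 0.02 rad) and is at rest (horizontal distance between hole_a and pin_a below 0.004 m and horizontal distance between hole_b and pin_b below 0.006 m and z of plate in the frame of fixture below 0.012 m and angle between plate's own z axis and vertical below 0.02 rad and linear speed of plate below 0.01 m/s); the robot touches nothing.
It fails at once if the plate is lifted (its centre more than 25 mm above the base's top) or tipped (more than 0.25 rad) (z of plate_centre in the frame of fixture above 0.035 m or angle between plate's own z axis and vertical above 0.25 rad).
It fails at once if the V-block is gripped or pushed by the fingers (over 3 N) (contact force between the fingers and nest above 3 N).
It fails at once if the clamp bolt, a tool or a tube offcut is moved by more than 15 mm, or the bolt is knocked over (distance of any of bolt, pliers, spanner, tube, tube_b from where it was at the start of the episode above 0.015 m or angle between bolt's own z axis and vertical above 0.3 rad).
It also fails if it takes over 67 s, if anything falls off the work surface, if the arm or the gripper's body presses on something with over 40 N, if the wrist force passes 120 N, or if a joint passes its speed limit or range.

## Working session

There is one attempt and no reset: what is moved stays moved. The work goes in short steps, Python scripts to look and compute and a shell command to move; the robot and the scene stay as the last step left them, time stands still between calls to the robot, and variables do not carry over. Pictures are saved under pics/ and viewed, about 8 in all and at most 12, crops included, and the job is handed in when it is done.

```bash
ls; mkdir -p pics; cat > h.py <<'E'
import numpy as np, cv2
from bench import r
def ray(p,uv):
    K=np.array(p["K"]);T=np.array(p["T"])
    d=T[:3,:3]@np.linalg.solve(K,[uv[0],uv[1],1.]);return T[:3,3],d
def atz(p,uv,z):
    o,d=ray(p,uv);return o+d*(z-o[2])/d[2]
def proj(p,X):
    K=np.array(p["K"]);T=np.array(p["T"]);c=T[:3,:3].T@(np.asarray(X)-T[:3,3]);q=K@c;return q[:2]/q[2]
def tri(a,ua,b,ub):
    A=np.zeros((3,3));y=np.zeros(3)
    for p,u in((a,ua),(b,ub)):
        o,d=ray(p,u);d=d/np.linalg.norm(d);P=np.eye(3)-np.outer(d,d);A+=P;y+=P@o
    return np.linalg.solve(A,y)
E
python3 - <<'E'
from h import *
P={n:r.snapshot(n) for n in("top","side")}
for n,p in P.items():
    cv2.imwrite(f"pics/{n}0.png",p["image"][:,:,::-1]); print(n,np.round(p["T"],2).tolist(),np.array(p["K"])[0,0])
Z=dict(fixture=0,pin_a=22,pin_b=22,plate_centre=17,hole_a=21,hole_b=21,bolt=10,nest=20,plate=12)
for l in Z:
    u={}
    for n,p in P.items():
        q=r.pinpoint(p,l)
        for d in q[:2]: print(l,n,round(d["conf"],2),np.round(d["uv"],1),np.round(atz(p,d["uv"],Z[l]),1))
        if q:u[n]=q[0]["uv"]
    if len(u)==2: print("   tri",np.round(tri(P["top"],u["top"],P["side"],u["side"]),1))
print(r.sense())
E
```

```text
pics
top [[0.01, -0.98, 0.18, 345.5], [-1.0, -0.01, 0.03, -20.36], [-0.03, -0.18, -0.98, 1166.39], [0.0, 0.0, 0.0, 1.0]] 475.1819303454723
side [[-0.84, -0.28, 0.46, -63.96], [-0.54, 0.44, -0.72, 935.42], [-0.0, -0.85, -0.52, 717.08], [0.0, 0.0, 0.0, 1.0]] 546.4606547394702
fixture top 0.94 [270.1 200.6] [567.8  35.2   0. ]
fixture side 0.83 [252.7 230.9] [566.9  29.5   0. ]
   tri [565.6  34.2   3.5]
pin_a top 0.64 [258.8 207. ] [547.4  61.6  22. ]
pin_a top 0.6 [262.  183.5] [606.5  54.9  22. ]
pin_a side 0.84 [252.2 231.6] [546.8  60.4  22. ]
pin_a side 0.79 [235.7 223.7] [599.4  53.   22. ]
   tri [546.8  61.3  22.6]
pin_b top 0.64 [258.8 207. ] [547.4  61.6  22. ]
pin_b top 0.6 [262.  183.5] [606.5  54.9  22. ]
pin_b side 0.84 [252.2 231.6] [546.8  60.4  22. ]
pin_b side 0.79 [235.7 223.7] [599.4  53.   22. ]
   tri [546.8  61.3  22.6]
plate_centre top 0.7 [276.8 207.7] [546.9  17.6  17. ]
plate_centre top 0.35 [270.  199.2] [568.1  34.7  17. ]
plate_centre side 0.61 [263.8 223.7] [547.3  10.4  17. ]
   tri [544.8  16.8  21.6]
hole_a top 0.68 [271.2 191.4] [586.9  31.9  21. ]
ho
[... 799 characters left out ...]
   tri [549.5   7.9  11.7]
{'time': 1.0, 'joint_pos': array([-7.68565252e+01,  7.46848211e+00,  8.52694580e+01,  6.37345253e-04,
        8.72613479e+01, -4.89435720e+00]), 'qd': array([ 0.04013441,  0.0719531 , -0.1272285 ,  0.10782349, -0.10336449,
       -0.08100943]), 'joint_efforts': array([-9.06597452e-04, -5.69335449e+01, -5.00876498e+01, -4.83352596e-04,
        1.51263961e-03,  4.88593673e-05]), 'tool_pos': array([ 185.79771509, -570.50239382,  253.30431576]), 'tcp_rot': array([-1.79999426e+02, -7.63713127e-04, -7.19621985e+01]), 'ft_force': array([-0.35179224,  0.24647998,  0.20857576]), 'wrist_torque': array([ 0.00390799,  0.03014315, -0.04702735]), 'finger_gap': 85.01868112348374}
```

```bash
python3 - <<'E'
import cv2
a=cv2.imread("pics/top0.png")[100:310,170:390];b=cv2.imread("pics/side0.png")[130:340,150:370]
c=cv2.hconcat([cv2.resize(a,(400,382),interpolation=2),cv2.resize(b,(400,382),interpolation=2)]);cv2.imwrite("pics/c0.png",c)
E
```

```text
(no output)
```

View pics/c0.png

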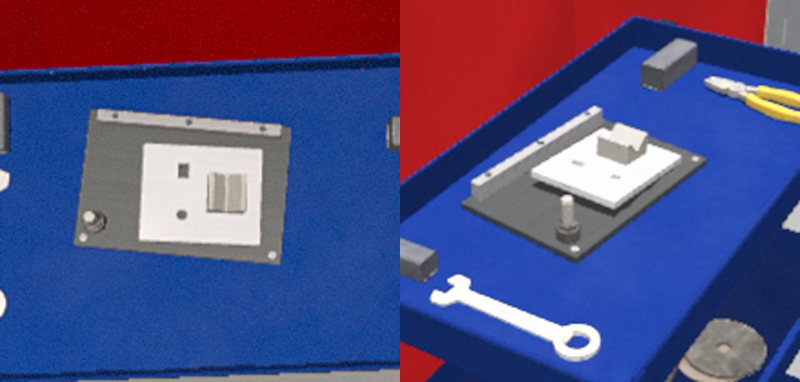

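The view shows the fence on the far side (+x world), with fixture +y to the left. The plate is turned counter-clockwise relative to the base, and the bolt is at the near-left corner. Next I'll get exact outlines.

```bash
cat > m.py <<'E'
from h import *
def plate(p,show=None):
    im=np.array(p["image"]);sub=im[100:310,170:390]
    m=((sub.min(2)>185)).astype(np.uint8)
    cs,_=cv2.findContours(m,0,1);c=max(cs,key=cv2.contourArea)
    W=np.array([atz(p,q[0]+[170,100],24)[:2] for q in c],np.float32)
    return cv2.minAreaRect(W), c
def fx():
    # fixture frame estimate from nets
    pass
E
python3 - <<'E'
from m import *
p=r.snapshot("top"); R,c=plate(p)
print("rect",R, cv2.boxPoints(R).round(1).tolist())
im=np.array(p["image"]).astype(int)
for l in("fixture","plate","bolt","nest","pin_a","hole_a"):
    for d in r.search_frame(p,l)[:2]: print(l,d)
# dark base mask: not blue
sub=im[100:310,170:390]
m=((sub[:,:,2]-sub[:,:,0]<40)).astype(np.uint8); m[:55]*=1
n,lab,st,ce=cv2.connectedComponentsWithStats(m)
i=lab[115,120-60]; print(st[lab[ (207-100),(245-170)]])
k=lab[107,75]; cs,_=cv2.findContours((lab==k).astype(np.uint8),0,1);c=max(cs,key=cv2.contourArea)
W=np.array([atz(p,q[0]+[170,100],10)[:2] for q in c],np.float32); Rb=cv2.minAreaRect(W); print("base",Rb,cv2.boxPoints(Rb).round(1).tolist())
print(sub[107,75],sub[107,100],sub[107,120])
E
```

```text
rect ((549.7990112304688, 9.18182373046875), (160.41041564941406, 131.9932403564453), 88.0389404296875) [[481.1000061035156, -68.69999694824219], [613.0, -73.19999694824219], [618.5, 87.0999984741211], [486.6000061035156, 91.5999984741211]]
fixture {'bbox': [211.6, 159.4, 330.0, 244.9], 'conf': 0.88}
plate {'bbox': [246.5, 177.2, 313.7, 232.9], 'conf': 0.81}
bolt {'bbox': [216.2, 219.5, 224.6, 228.2], 'conf': 0.65}
bolt {'bbox': [284.0, 193.8, 304.8, 220.9], 'conf': 0.65}
nest {'bbox': [286.9, 194.6, 304.8, 218.9], 'conf': 0.62}
nest {'bbox': [152.2, 193.0, 176.6, 277.5], 'conf': 0.17}
pin_a {'bbox': [212.7, 158.6, 329.8, 246.3], 'conf': 0.73}
hole_a {'bbox': [247.5, 180.2, 316.6, 235.5], 'conf': 0.78}
[  41   60  119   86 8606]
base ((564.06103515625, 33.479034423828125), (279.2581787109375, 193.02467346191406), 85.18253326416016) [[456.20001220703125, -97.5999984741211], [648.5, -113.80000305175781], [672.0, 164.5], [479.6000061035156, 180.6999969482422]]
[114 113 107] [235 229 227] [161 151 143]
```

```bash
python3 -m jog '[[-0.48,-0.432,0,23.5,100],[-0.48,-0.432,0,23.5,100],[-0.48,-0.432,0,23.5,100],[-0.48,-0.432,0,23.5,100],[-0.48,-0.432,0,23.5,100],[-0.48,-0.432,0,23.5,100],[-0.48,-0.432,0,23.5,100],[-0.48,-0.432,0,23.5,100]]' 20
cat > go.py <<'E'
import sys
from h import *
# shift in tool axes to world x,y,z, yaw
t=[float(a) for a in sys.argv[1:]];s=r.sense();y=np.radians(s["tcp_rot"][2]);d=np.array(t[:3])-s["tool_pos"]
c,n=np.cos(y),np.sin(y)
print("shift m",np.round([(d[0]*c+d[1]*n)/1e3,(d[0]*n-d[1]*c)/1e3,-d[2]/1e3],4),"turn",round((s["tcp_rot"][2]-t[3]+180)%360-180,2),"nose",r.nose_length)
E
python3 go.py 448 19 253 -95.5
```

```text
time: 2.15
tool_pos: [348.6, -203.2, 253.6]
tcp_rot: [-179.9, -0.0, -95.5]
ft_force: [1.0, -0.5, -0.6]
finger_gap: 85.7
shift m [-0.2307 -0.0777  0.0006] turn 0.0 nose 22.0
```

```bash
python3 -m jog '[[-0.1,-0.034,0,0,100],[-0.231,-0.078,0,0,100],[-0.231,-0.078,0,0,100],[-0.231,-0.078,0,0,100],[-0.231,-0.078,0.05,0,100],[-0.231,-0.078,0.19,0,100],[-0.231,-0.078,0.19,0,100],[-0.231,-0.078,0.19,0,100]]'
python3 -m jog '[[0,0,0,0,100],[0,0,0,0,100]]'
python3 - <<'E'
from h import *
p=r.snapshot("wrist");cv2.imwrite("pics/w1.png",p["image"][:,:,::-1]);print(np.round(p["tool_from_camera"],2).tolist(),p["K"])
p=r.snapshot("side");cv2.imwrite("pics/s1.png",p["image"][:,:,::-1])
a=p["image"][130:340,130:380][:,:,::-1]
cv2.imwrite("pics/c1.png",cv2.hconcat([cv2.resize(a,(460,420)),cv2.resize(cv2.imread("pics/w1.png"),(340,420))]))
E
python3 go.py 448 19 40 -95.5
```

```text
time: 2.95
tool_pos: [448.7, 19.6, 65.7]
tcp_rot: [-179.8, -0.0, -95.4]
ft_force: [1.1, 0.0, 0.1]
finger_gap: 85.1
time: 3.15
tool_pos: [447.9, 19.7, 65.5]
tcp_rot: [-180.0, -0.0, -95.4]
ft_force: [0.5, -0.2, 1.3]
finger_gap: 85.6
[[1.0, -0.0, 0.0, -0.11], [0.0, 0.96, 0.27, -66.38], [-0.0, -0.27, 0.96, -120.62], [0.0, 0.0, 0.0, 1.0]] [[325.1922621    0.         280.29485818]
 [  0.         325.1922621  207.32822579]
 [  0.           0.           1.        ]]
shift m [0.0005 0.0028 0.0287] turn 0.07 nose 22.0
```

View pics/c1.png

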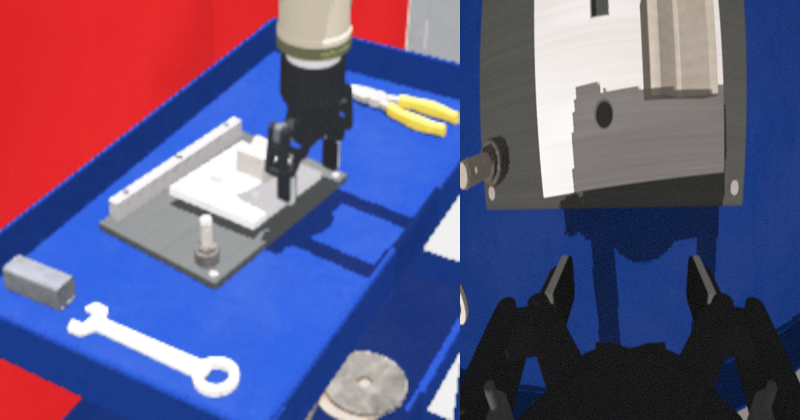

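```bash
python3 -m jog '[[0,0.003,0.02,0,100],[0,0.003,0.04,0,100],[0,0.003,0.043,0,100],[0,0.003,0.043,0,100]]'
python3 -m jog '[[0,0,0.003,0,100],[0,0,0.006,0,100],[0,0,0.009,0,100],[0,0,0.009,0,100]]'
```

```text
time: 3.65
tool_pos: [449.5, 19.2, 27.5]
tcp_rot: [-179.5, -0.0, -95.5]
ft_force: [-0.7, -0.0, 0.7]
finger_gap: 85.0
time: 4.05
tool_pos: [449.4, 19.2, 18.4]
tcp_rot: [-179.5, -0.0, -95.5]
ft_force: [0.5, -0.1, -0.1]
finger_gap: 85.0
```

```bash
python3 -m jog '[[0,0,0.003,0,100],[0,0,0.005,0,100],[0,0,0.005,0,100]]'
python3 -m jog '[[0,0,0.002,0,100],[0,0,0.003,0,100],[0,0,0.003,0,100]]'
python3 - <<'E'
from h import *
print(r.sense()["joint_pos"])
E
```

```text
time: 4.35
tool_pos: [449.1, 19.2, 12.9]
tcp_rot: [-179.5, -0.0, -95.5]
ft_force: [-0.2, -0.5, 0.1]
finger_gap: 85.4
time: 4.65
tool_pos: [448.9, 19.2, 9.6]
tcp_rot: [-179.6, -0.0, -95.5]
ft_force: [0.0, 0.7, -0.6]
finger_gap: 85.6
[-4.05823181e+00 -1.89907844e-01  1.20796439e+02 -4.66682785e-02
  5.89481880e+01  9.14191067e+01]
```

```bash
python3 -m jog '[[0,0,-0.0135,0,100],[0,-0.005,-0.0135,0,100],[0,-0.01,-0.0135,0,100],[0,-0.015,-0.0135,0,100],[0,-0.02,-0.0135,0,100],[0,-0.02,-0.0135,0,100]]'
python3 -m jog '[[0,-0.002,0,0,100],[0,-0.004,0,0,100],[0,-0.006,0,0,100],[0,-0.008,0,0,100],[0,-0.01,0,0,100],[0,-0.01,0,0,100]]'
python3 -m jog '[[0,-0.002,0,0,100],[0,-0.004,0,0,100],[0,-0.006,0,0,100],[0,-0.008,0,0,100],[0,-0.01,0,0,100],[0,-0.01,0,0,100]]'
```

```text
time: 5.25
tool_pos: [469.2, 17.3, 23.1]
tcp_rot: [-179.6, -0.0, -95.5]
ft_force: [-0.1, -0.1, 0.4]
finger_gap: 85.6
time: 5.85
tool_pos: [479.6, 16.2, 23.2]
tcp_rot: [-179.5, -0.0, -95.5]
ft_force: [-1.0, 0.5, -0.0]
finger_gap: 85.5
time: 6.45
tool_pos: [490.1, 15.2, 23.4]
tcp_rot: [-179.5, -0.0, -95.5]
ft_force: [-1.6, -0.4, -1.0]
finger_gap: 85.4
```

```bash
python3 - <<'E'
from h import *
p=r.snapshot("wrist");w=p["image"][:,:,::-1];a=r.snapshot("side")["image"][130:340,130:380][:,:,::-1]
cv2.imwrite("pics/c2.png",cv2.hconcat([cv2.resize(a,(400,336)),cv2.resize(w,(400,336))]))
E
```

```text
(no output)
```

View pics/c2.png

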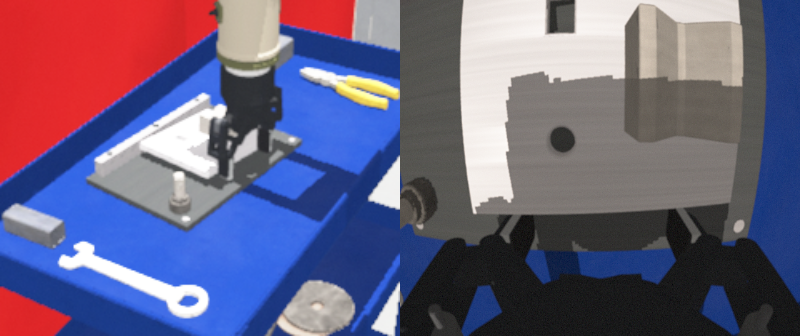

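The left finger has reached the plate's near edge (wrist panel, about (500,213)), and the right one is nearly there. I'll keep pushing towards the fence and watch the force.

```bash
python3 -m jog '[[0,-0.002,0,0,100],[0,-0.004,0,0,100],[0,-0.006,0,0,100],[0,-0.006,0,0,100]]'
python3 -m jog '[[0,-0.002,0,0,100],[0,-0.004,0,0,100],[0,-0.004,0,0,100]]'
python3 -m jog '[[0,-0.002,0,0,100],[0,-0.003,0,0,100],[0,-0.003,0,0,100]]'
python3 - <<'E'
from h import *
p=r.snapshot("wrist");w=p["image"][:,:,::-1];cv2.imwrite("pics/w3.png",w)
E
```

```text
time: 6.95
tool_pos: [494.4, 14.7, 23.1]
tcp_rot: [-179.7, -0.1, -95.4]
ft_force: [-10.9, -0.4, 5.9]
finger_gap: 85.4
time: 7.25
tool_pos: [494.6, 14.7, 22.0]
tcp_rot: [179.8, -0.1, -95.4]
ft_force: [-20.1, -0.2, 14.3]
finger_gap: 85.2
time: 7.55
tool_pos: [494.6, 14.9, 21.2]
tcp_rot: [179.4, -0.1, -95.3]
ft_force: [-16.9, 2.8, 11.9]
finger_gap: 85.5
```

View pics/w3.png

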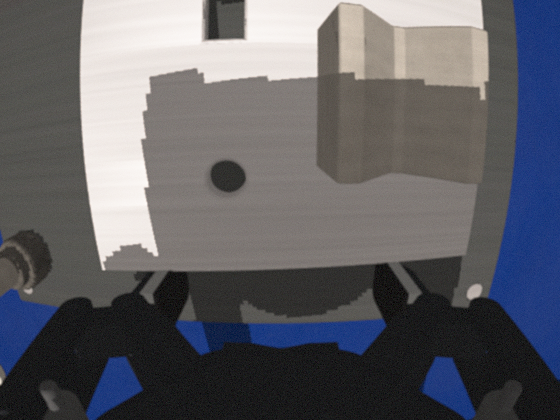

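```bash
python3 - <<'E'
from h import *
p=r.snapshot("top");q=r.snapshot("side")
im=p["image"][120:290,180:370][:,:,::-1];sd=q["image"][150:300,160:350][:,:,::-1]
cv2.imwrite("pics/c4.png",cv2.hconcat([cv2.resize(im,(399,357),interpolation=2),cv2.resize(sd,(399,357),interpolation=2)]))
for l,z in dict(hole_a=21,plate=12,nest=15,pin_a=22,fixture=0).items():
  for n,c in(("top",p),("side",q)):
    for d in r.pinpoint(c,l)[:2]: print(l,n,round(d["conf"],2),np.round(atz(c,d["uv"],z)[:2],1))
print(r.sense()["ft_force"],r.sense()["tool_pos"],r.sense()["joint_pos"])
E
```

```text
hole_a side 0.95 [545.8  24.4]
hole_a side 0.87 [607.7  34.4]
plate side 0.64 [573.6  -6.1]
nest top 0.69 [647.5 291.7]
nest top 0.59 [567.4 -31.4]
nest side 0.43 [574.2 -36.3]
pin_a side 0.73 [608.   43.5]
pin_a side 0.72 [548.3  53.7]
fixture side 0.8 [558.2  33.8]
fixture side 0.46 [592.4 -70. ]
[-16.39922152   1.25874312  10.79916917] [494.59699463  14.90253925  21.2017979 ] [-4.16371269e+00  6.35723152e+00  1.12488784e+02 -8.07800276e-02
  6.17681436e+01  9.11694477e+01]
```

View pics/c4.png

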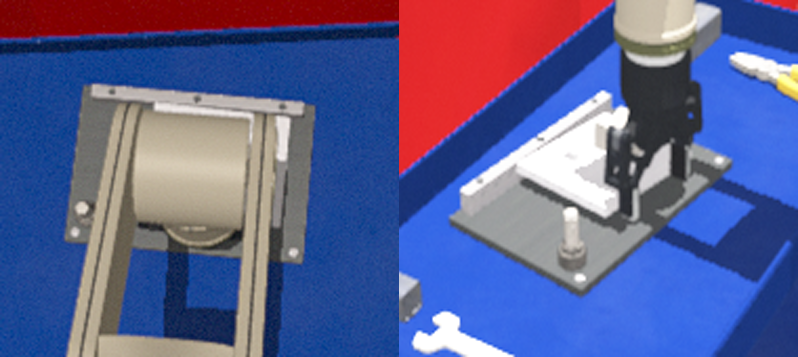

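The far edge of the plate is flush under the fence (top panel, (155,104) to (290,117)). The 20 N stall fits that, as does the TCP position, within about 2 mm. Now I'll back off, rise, and turn 90° for the −y edge.

```bash
python3 -m jog '[[0,0.01,0,0,100],[0,0.014,-0.02,0,100],[0,0.014,-0.06,0,100],[0,0.014,-0.1,0,100],[0,0.014,-0.1,0,100]]'
python3 go.py 554.5 -105.6 121 -5.5
```

```text
time: 8.7
tool_pos: [486.5, 15.9, 128.2]
tcp_rot: [-179.9, -0.1, -95.3]
ft_force: [1.1, 0.8, 0.8]
finger_gap: 85.3
shift m [ 0.1148 -0.0789  0.0072] turn -89.79 nose 22.0
```

```bash
python3 -m jog '[[0.03,-0.02,0,-8,100],[0.06,-0.04,0,-16,100],[0.09,-0.06,0,-24,100],[0.115,-0.079,0,-32,100],[0.115,-0.079,0,-40,100],[0.115,-0.079,0,-48,100],[0.115,-0.079,0,-56,100],[0.115,-0.079,0,-64,100]]'
python3 -m jog '[[0,0,0,-8,100],[0,0,0,-16,100],[0,0,0,-24,100],[0,0,0,-26,100],[0,0,0,-26,100]]'
python3 - <<'E'
from m import *
p=r.snapshot("wrist");cv2.imwrite("pics/w5.png",p["image"][:,:,::-1])
p=r.snapshot("top");print(plate(p)[0]);q=r.snapshot("side")
for l,z in dict(hole_a=21,pin_a=22).items():
  for n,c in(("top",p),("side",q)):
    for d in r.pinpoint(c,l)[:2]: print(l,n,round(d["conf"],2),np.round(atz(c,d["uv"],z)[:2],1))
E
python3 go.py 554.5 -105.6 50 -5.5
```

```text
time: 9.5
tool_pos: [554.8, -106.1, 128.1]
tcp_rot: [180.0, -0.2, -31.0]
ft_force: [-0.3, 0.5, -0.3]
finger_gap: 85.5
time: 10.0
tool_pos: [554.9, -106.1, 127.8]
tcp_rot: [179.9, -0.2, -5.0]
ft_force: [-0.6, -0.3, -0.5]
finger_gap: 85.5
((573.607177734375, 33.120426177978516), (101.47378540039062, 130.3973388671875), 83.62560272216797)
hole_a top 0.96 [541.7  26. ]
hole_a top 0.73 [612.3  18.1]
hole_a side 0.8 [599.8  34.8]
hole_a side 0.57 [546.6  32.2]
pin_a top 0.77 [547.7  61.9]
pin_a side 0.9 [547.4  54.6]
pin_a side 0.87 [601.2  50.9]
shift m [-0.0003 -0.0005  0.0781] turn 0.49 nose 22.0
```

View pics/w5.png

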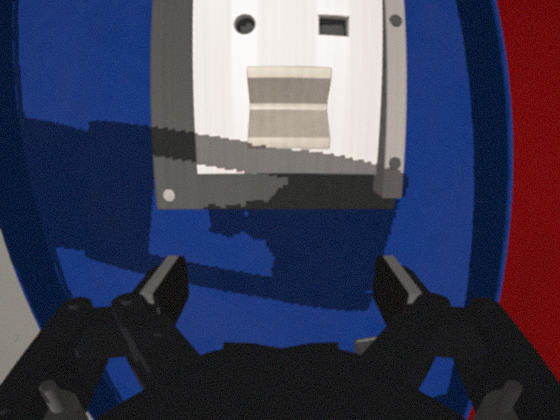

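```bash
python3 -m jog '[[0,0,0.04,0.8,100],[0,0,0.08,0.8,100],[0,0,0.1,0.8,100],[0,0,0.104,0.8,100],[0,0,0.104,0.8,100]]'
python3 -m jog '[[0,-0.004,0,0,100],[0,-0.008,0,0,100],[0,-0.012,0,0,100],[0,-0.015,0,0,100],[0,-0.015,0,0,100]]'
python3 -m jog '[[0,-0.002,0,0,100],[0,-0.004,0,0,100],[0,-0.006,0,0,100],[0,-0.008,0,0,100],[0,-0.01,0,0,100],[0,-0.01,0,0,100]]'
```

```text
time: 10.85
tool_pos: [554.7, -106.1, 23.7]
tcp_rot: [179.9, -0.1, -5.8]
ft_force: [0.5, 0.3, 1.2]
finger_gap: 85.3
time: 11.35
tool_pos: [556.5, -90.7, 24.2]
tcp_rot: [179.9, -0.1, -5.8]
ft_force: [-0.6, -0.7, 0.4]
finger_gap: 85.1
time: 11.95
tool_pos: [557.2, -81.1, 24.1]
tcp_rot: [179.9, -0.1, -5.8]
ft_force: [-2.3, -2.2, 1.0]
finger_gap: 85.4
```

```bash
python3 -m jog '[[0,-0.003,0.001,0,100],[0,-0.006,0.001,0,100],[0,-0.009,0.001,0,100],[0,-0.012,0.001,0,100],[0,-0.012,0.001,0,100]]'
python3 -m jog '[[0,-0.003,0,0,100],[0,-0.006,0,0,100],[0,-0.006,0,0,100]]'
python3 - <<'E'
from m import *
p=r.snapshot("wrist");cv2.imwrite("pics/w6.png",p["image"][:,:,::-1])
p=r.snapshot("top");q=r.snapshot("side")
for l,z in dict(hole_a=21,pin_a=22).items():
  for n,c in(("top",p),("side",q)):
    for d in r.pinpoint(c,l)[:2]: print(l,n,round(d["conf"],2),np.round(atz(c,d["uv"],z)[:2],1))
E
```

```text
time: 12.45
tool_pos: [558.6, -69.2, 23.3]
tcp_rot: [179.9, -0.1, -5.8]
ft_force: [-1.5, -3.1, 2.0]
finger_gap: 85.5
time: 12.75
tool_pos: [559.4, -62.6, 23.2]
tcp_rot: [179.9, -0.1, -5.8]
ft_force: [-0.0, 1.3, 0.6]
finger_gap: 85.3
hole_a top 0.91 [538.2  53.4]
hole_a top 0.63 [604.2  45.5]
hole_a side 0.88 [542.8  69.6]
hole_a side 0.61 [604.3  63.2]
pin_a top 0.9 [547.9  59.7]
pin_a top 0.73 [606.7  55.4]
pin_a side 0.8 [600.9  44.3]
pin_a side 0.78 [550.   50.7]
```

View pics/w6.png

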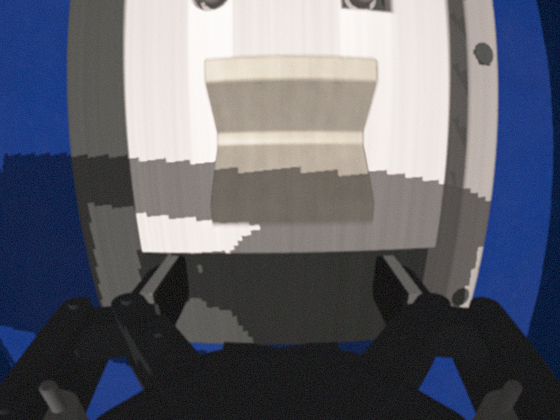

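The pins show in both holes at the top of the wrist view, (210,3) and (362,3), and the contact force has dropped. I'll back off a little and check from closer.

```bash
python3 -m jog '[[0,0.03,0,0,100],[0,0.05,-0.01,0,100],[0,0.05,-0.06,0,100],[0,0.05,-0.1,0,100],[0,0.05,-0.1,0,100]]'
python3 - <<'E'
from m import *
p=r.snapshot("wrist");w=p["image"][:,:,::-1]
t=r.snapshot("top");q=r.snapshot("side");print(plate(t)[0])
a=cv2.resize(w[0:200,130:430],(600,400)[:2],interpolation=2)
s=cv2.resize(q["image"][180:280,190:300][:,:,::-1],(220,200),interpolation=2);u=cv2.resize(t["image"][150:250,210:320][:,:,::-1],(220,200),interpolation=2)
cv2.imwrite("pics/c7.png",cv2.hconcat([cv2.resize(a,(570,400)),cv2.vconcat([s,u])]))
E
```

```text
time: 13.6
tool_pos: [558.4, -114.2, 130.8]
tcp_rot: [179.8, -0.8, -5.8]
ft_force: [0.5, 0.2, 1.3]
finger_gap: 85.6
((572.3917846679688, 40.558387756347656), (139.0352020263672, 129.52865600585938), 84.9760513305664)
```

View pics/c7.png

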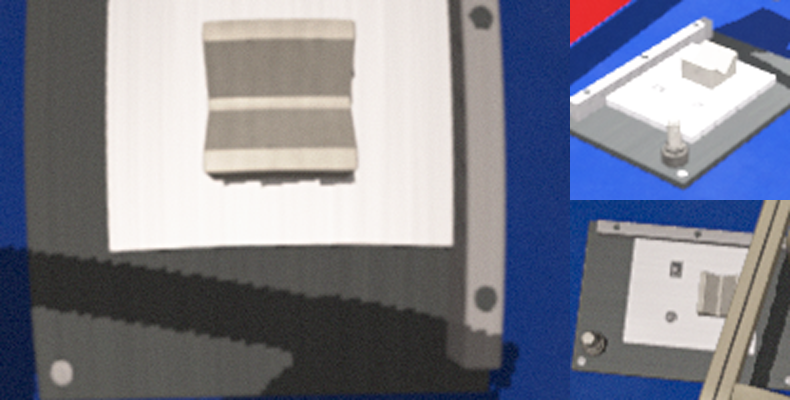

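```bash
python3 -m jog '[[0,-0.03,-0.02,0,100],[0,-0.06,-0.04,0,100],[0,-0.07,-0.04,0,100],[0,-0.07,-0.04,0,100],[0,-0.07,-0.04,0,100]]'
python3 - <<'E'
from m import *
p=r.snapshot("wrist");w=p["image"][:,:,::-1]
for l in("hole_a","pin_a"): print(l,[(round(d["conf"],2),np.round(d["uv"],1).tolist()) for d in r.pinpoint(p,l)[:3]])
cv2.imwrite("pics/w8.png",cv2.resize(w[20:220,130:430],(795,530),interpolation=2))
E
```

```text
time: 14.25
tool_pos: [559.8, -43.2, 160.9]
tcp_rot: [179.9, 0.1, -5.7]
ft_force: [0.4, 0.2, 0.1]
finger_gap: 85.4
hole_a [(0.65, [325.4, 82.5]), (0.6, [248.8, 80.1])]
pin_a [(0.76, [247.4, 77.3]), (0.6, [324.3, 75.1])]
```

View pics/w8.png

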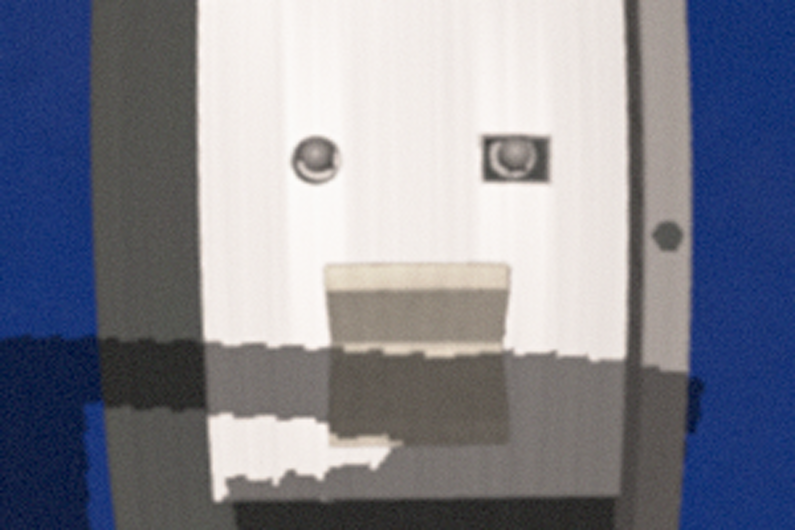

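Both pins sit inside their holes, at about (316,155) and (515,155), but near the +y rim. One gentle further push will show whether the plate is fully seated: it should stall firmly if so.

```bash
python3 -m jog '[[0,0.04,0,0,100],[0,0.045,0,0,100],[0,0.045,0.05,0,100],[0,0.045,0.1,0,100],[0,0.045,0.13,0,100],[0,0.045,0.138,0,100],[0,0.045,0.138,0,100]]'
python3 -m jog '[[0,-0.005,0,0,100],[0,-0.01,0,0,100],[0,-0.015,0,0,100],[0,-0.02,0,0,100],[0,-0.022,0,0,100],[0,-0.024,0,0,100],[0,-0.026,0,0,100]]'
python3 -m jog '[[0,-0.001,0,0,100],[0,-0.002,0,0,100],[0,-0.003,0,0,100],[0,-0.003,0,0,100]]'
```

```text
time: 15.1
tool_pos: [554.3, -89.1, 22.6]
tcp_rot: [179.9, 0.2, -5.9]
ft_force: [-0.3, 0.1, -0.4]
finger_gap: 85.6
time: 15.8
tool_pos: [557.0, -63.1, 22.5]
tcp_rot: [179.9, 0.2, -5.9]
ft_force: [-0.2, 0.1, -0.7]
finger_gap: 85.2
time: 16.2
tool_pos: [557.3, -60.1, 22.5]
tcp_rot: [179.9, 0.2, -5.9]
ft_force: [-1.0, -0.1, -0.4]
finger_gap: 85.3
```

```bash
python3 -m jog '[[0,-0.001,0,0,100],[0,-0.002,0,0,100],[0,-0.003,0,0,100],[0,-0.003,0,0,100]]'
python3 -m jog '[[0,-0.001,0,0,100],[0,-0.002,0,0,100],[0,-0.003,0,0,100],[0,-0.003,0,0,100]]'
```

```text
time: 16.6
tool_pos: [557.4, -57.3, 22.5]
tcp_rot: [179.9, 0.2, -5.9]
ft_force: [-2.7, -3.8, 1.5]
finger_gap: 85.8
time: 17.0
tool_pos: [557.4, -55.3, 22.5]
tcp_rot: [179.8, 0.2, -5.9]
ft_force: [-3.0, -8.6, 0.6]
finger_gap: 85.3
```

```bash
python3 -m jog '[[0,-0.001,0,0,100],[0,-0.002,0,0,100],[0,-0.002,0,0,100]]'
python3 -m jog '[[0,-0.001,0,0,100],[0,-0.002,0,0,100],[0,-0.002,0,0,100]]'
python3 -m jog '[[0,0.02,0,0,100],[0,0.04,0,0,100],[0,0.04,-0.06,0,100],[0,0.04,-0.138,0,100],[0,0.02,-0.138,0,100],[0,-0.01,-0.138,0,100],[0,-0.015,-0.138,0,100],[0,-0.015,-0.138,0,100]]'
python3 - <<'E'
from m import *
p=r.snapshot("wrist");w=p["image"][:,:,::-1]
q=r.snapshot("side")["image"][170:280,180:310][:,:,::-1]
cv2.imwrite("pics/w9.png",cv2.hconcat([cv2.resize(w[20:220,180:400],(400,364),interpolation=2),cv2.resize(q,(400,364),interpolation=2)]))
E
```

```text
time: 17.3
tool_pos: [557.4, -55.0, 22.5]
tcp_rot: [179.6, 0.2, -5.8]
ft_force: [-4.0, -12.1, 1.0]
finger_gap: 85.2
time: 17.6
tool_pos: [557.4, -55.0, 22.5]
tcp_rot: [179.4, 0.3, -5.8]
ft_force: [-3.2, -13.3, -0.0]
finger_gap: 85.3
time: 18.4
tool_pos: [559.6, -37.5, 160.1]
tcp_rot: [179.5, 0.3, -5.7]
ft_force: [-0.6, -0.5, -0.6]
finger_gap: 85.6
```

View pics/w9.png

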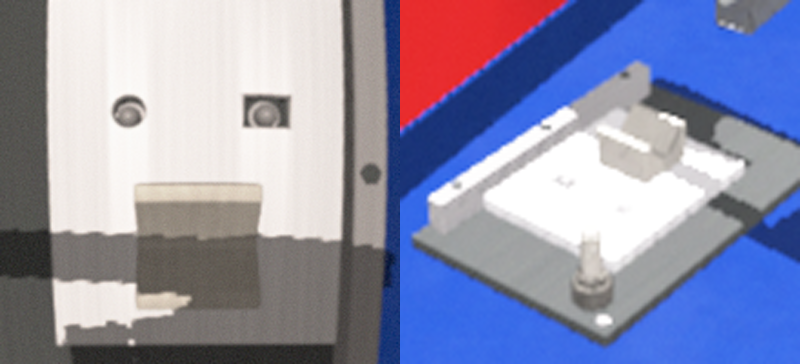

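The plate moved across the full hole clearance and stalled at 13 N, so the pins hold it. In the side view it lies flat on the base. Handing in.

```bash
python3 -c "
from bench import r
print(r.sense()['ft_force']); print(r.hand_in())"
```

```text
[-0.46292936 -0.89788369  0.07531851]
the job is handed in; nothing more can be done
None
```

I nudged the plate into place and handed the job in at about 18 s of the 67 s allowed. By my last checks it is seated on both pins. I touched only the plate's edges with the open fingertips, never the V-block or the other parts.

- **Push to the fence:** I pushed the −x edge until the plate lay flush against the fence. It stalled there at about 20 N.
- **Push along the fence:** I then pushed the −y edge towards +y until the holes dropped over the pins. The sliding force fell from about 3 N to zero.

**Last checks:**
- Both pins show inside their holes in the wrist view.
- A second gentle push moved the plate only 3–4 mm, about the hole clearance, and it stalled at 13 N against the pins. By that estimate the plate is about 2 mm off centre in y, inside the 4 mm limit.
- The side view shows it lying flat with no visible gap. I judged flatness from that picture and the firm stall; I did not measure the tilt.
- The gripper was clear at the end, with about 1 N of sensor noise.
- The bolt stands where it was in the last view. I did not re-measure the pliers, spanner or tube offcuts, but the arm stayed clear of them.

**Disagreements:** the trained networks' positions for the holes and pins differed by up to about 20 mm between the top and side cameras. I therefore relied on the pictures and the contact forces for the final fit.

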